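# Clamp a tube offcut with the sliding-arm bench clamp

## Robot

A 6-joint arm with a two-finger parallel gripper is mounted at the origin on a cart in front of the work surface, level with it; the furniture and walls round the work are solid. World frame = base frame: x ahead of the robot, y to its left, z up, the work surface at z = 0. Lengths are in m, angles in degrees, forces in N, time in s.
With the tool pointing down it reaches from about 0.375 to 0.9 m from the base axis. Payload 3.1 kg.
Tool frame: the origin (TCP) lies on the centre line of the jaws, within the pads' length; the fingertips stand 19 mm ahead of it and the grasp point (between the pads) is the TCP; z points along the fingers, y is the direction in which the jaws open and shut (so a half turn about z gives the same grasp; the last joint's range is limited). The gripper opens to 87 mm and grips with 3 to 60 N. Pads are 19 mm wide; open, the fingers measure 117 mm over their backs; the gripper's body (75 mm by 190 mm) begins 51 mm behind the grasp point.
Start: joints at [-79.784, 30.224, 82.088, -0, 67.689, -10.227], TCP at [0.218, -0.586, 0.221] pointing down, gripper open.
Joint ranges: [-176.69, 176.69], [-43.24, 126.21], [12.49, 139.97], [-82, 262], [0, 151.66], [-163.58, 163.58]. Speed limits (degrees/s): [159.86, 159.86, 180, 180, 180, 180].

## Interface

Orientations are given as a 3x3 rotation matrix whose columns are the frame's x, y, z axes.
In Python, from rig import bot gives the robot as it stands.
- The arm moves only by the tool carry_out, never from a script. Its argument "targets" is a list of rows, each a list of 6 numbers: the shift along the tool's x, y, z each as a share of 200 mm, from -1 to 1, then the turn, a rotation vector about the tool's x, y, z each as a share of pi/2 rad, from -1 to 1. In form: [[dx, dy, dz, ax, ay, az], ...]. A call has 1 to 20 rows; each row is the pose to reach, as a shift and turn from the pose measured when the call began, along the tool's axes at that moment; what a row does not reach only later rows make up. A row lasts 1/8 s, in which the tool goes at most 62.5 mm and 10.7 degrees, less where a joint would pass 70% of its speed; a pose out of reach is approached as far as the arm can. A call with a number of a shift or a turn outside -1 to 1 is refused whole. A call with a gripper value outside its range is refused whole. "jaw" is the gripper's target within -1 to 1 (fully open at 1, half-way at 0, shut at -1), set as the call begins (left out, the last holds). The fingers move at their own pace and stop on an object; the grip force is fixed at half the most. Time passes only in rows, so rows that repeat a pose let the fingers close. It gives the time, the measured TCP pose, the force and the opening at its end, in the units of the state.
- bot.read_state(): the state, without advancing time (a new reading comes with each control period).
- bot.capture(name): name is "scene" or "top"; returns the picture (384x512x3 uint8, blue, green, red); there is no depth.
- bot.camera_info(name): a dict with "camera_matrix" (3x3 intrinsics, pixels), "view" (4x4, takes a point from world to camera coordinates). Camera axes: x right, y down, z forward; pixel columns grow to the right and rows downward; lengths in m; the calibration is good to about 2 mm. A picture is of the moment at which its call begins. camera_info takes no time and is no camera call.
- bot.hand_in(): hands the job in, once; it reports no verdict.
The state is a dict: "time_s": time; "joint_positions": joint angles; "qvel": joint speeds; "tau": joint torques, N m; "position": TCP position; "tcp_rot": TCP orientation; "force": force on the tool from outside, world axes, zero at the start; "moment": the same for the moment, N m; "opening": opening from 0.0 (shut) to 1.0 (fully open).
Only numpy, scipy, OpenCV 4.12 (cv2) and the standard library are available. Lean on these libraries where they do the work, as an engineer would, in place of code of your own. Each camera call takes 0.05 s, during which the arm holds its last target.

## Task

Clamp the square tube offcut where it lies on the bench clamp: first push the clamp's sliding arm gently down its bar, pressing on the pad of the arm, until the screw's foot meets the tube and the arm tilts and jams on the bar. Only then turn the handle about a quarter turn clockwise, so that the tube is held firmly without crushing its thin walls, and let go. Do not shift the tube or disturb the things lying round the clamp.

Things in the scene. Friction and masses are not known exactly. Their poses are not given: they have to be found in the camera images.
- clamp: Bench clamp, fixed to the bench: a dark steel jaw plate 205 x 90 x 12 mm, lying flat, with a serrated upright bar (18 x 9 mm in section, top 195 mm above the bench). Origin: on the bench below the bar's centre. z is up; the sliding arm and the jaw plate point from the bar along the body's -x. The screw's axis is 130 mm from the bar's axis, at (-130, 0) mm.
- clamp_carriage (a joint): How far the grey sliding arm has been pushed down the bar, m; grows downward, range 0 to 0.08. It keeps its height through friction; a downward push of about 5 N slides it. At value v (arm square) the origin of clamp_spindle is 105 mm - v - 4 mm per rad of clamp_handle above the bench.
- clamp_arm (a joint): Tilt of the sliding arm, rad, 0 = square to the bar (a light spring keeps it there), positive = nose up. Its sleeve has play on the bar: with the foot on the work, pushing on the pad with about 17 N tilts it to about 0.04, where its lips bite the bar and it jams (beyond 0.025 it counts as jammed). It is then hard to push on, and stays jammed when let go. Pushing on the pad with 20 to 28 N is ample; more than 40 N bends the arm.
- clamp_pad: Push pad; origin in the middle of the top face of the flat, ribbed dark steel pad (30 x 28 mm) on top of the sliding arm, 54 mm from the bar's axis and 76 mm from the screw's axis. Free from above; the bar rises up to 85 mm above it on one side and the handle up to 95 mm on the other.
- clamp_spindle: The upright screw with its round steel foot (24 mm across, slightly domed), which presses on the work. The foot is set on the screw at a height that differs each time and is not measured: its underside lies 0 to 10 mm below this origin, on the screw's axis. So the height at which it meets the work must be felt.
- clamp_handle (a joint): Turn of the handle, rad; grows clockwise seen from above, range 0 to 4.5, begins between 0 and 0.3. Each rad lowers the screw with its handle by 4 mm against the arm. The friction of the thread is about 0.36 N m, and it holds by itself. With the arm jammed and the foot on the work the clamping force, some 5 to 10 N at first, grows by about 27 N per rad and the torque by 0.004 N m per N; a quarter turn (1.2 to 2 rad) is right.
- handle_top (a point): Middle of the upper end of the wooden handle, a grooved upright cylinder 30 mm across and 66 mm long that reaches 62 mm down from here. It is gripped from above and turned about its own upright axis.
- tube_offcut: The work: rusty square tube offcut, 40 x 64 x 40 mm, lying loose on the jaw plate below the foot. Origin in the middle of its underside (12 mm above the bench); its top is 40 mm higher. Firmly held: foot force of 30 to 80 N; above 95 N its walls are crushed.
- spanner_17: Bystander: steel spanner, 205 mm long, on the bench beside the clamp. Origin at its middle.
- nut_m20: Bystander: hexagon nut, 34 mm, on the bench beside the clamp. Origin in its underside.
- bolt_m16: Bystander: bolt, 72 mm long, on the bench beside the clamp. Origin at its middle.
Things that resemble listed ones, but are neither listed nor needed, are in the scene too. Leave any pink or red look-alike of the tube_offcut alone.

How it is judged (in metres and radians):
On the way, in this order (a step that is already met when the one before it is completed fails the run):
1. the arm is pushed down until the foot is on the tube and the arm has tilted and jammed, the handle not yet turned (value of joint clamp_arm above 0.025 rad and contact force between clamp_spindle and tube_offcut above 1.5 N and value of joint clamp_handle below 0.4 rad), for 0.2 s.
2. the handle is screwed tight: the foot presses on the tube with at least 30 N (contact force between clamp_spindle and tube_offcut above 30 N and value of joint clamp_handle above 0.45 rad), for 0.2 s.
At the end, for the whole second after the job is handed in: The arm is jammed (tilt over 0.025 rad) and the foot presses the tube on the plate with 30 to 80 N; the tube lies flat, within 12 mm of where it was (contact force between clamp_spindle and tube_offcut between 30 and 80 N and value of joint clamp_arm above 0.025 rad and distance of tube_offcut from where it was at the start of the episode below 0.012 m and angle between tube_offcut's own z axis and vertical below 0.08 rad); the robot touches nothing.
It fails at once if the arm is bent: the fingers press on the pad with more than 40 N (contact force between the fingers and clamp_pad above 40 N).
It fails at once if the tube is crushed: the foot presses with more than 95 N (contact force between clamp_spindle and tube_offcut above 95 N).
It fails at once if a bystander is moved by more than 30 mm (distance of any of spanner_17, nut_m20, bolt_m16 from where it was at the start of the episode above 0.03 m).
It also fails if it takes over 67 s, if anything falls off the work surface, if the arm or the gripper's body presses on something with over 40 N, if the wrist force passes 120 N, or if a joint passes its speed limit or range.

## Working session

There is one attempt and no reset: what is moved stays moved. The work goes in short steps, Python scripts to look and compute and a tool call to move; the robot and the scene stay as the last step left them, time stands still between calls to the robot, and variables do not carry over. Pictures are saved under pics/ and viewed, and the job is handed in when it is done.

Besides the shell and the picture viewer there is one more tool, called in YAML: its name, and indented under it one key for each argument. carry_out: Moves the arm, as the interface text tells. Shift numbers are shares of 200 mm and turn numbers shares of pi/2 rad, none past 1 either way. Its arguments: {"type":"object","properties":{"targets":{"type":"array"},"jaw":{"type":"number"}},"required":["targets"]}

```bash
mkdir -p pics; ls
python3 - <<'E'
from rig import bot
import cv2
s=bot.read_state();print({k:(v if not hasattr(v,'tolist') else v.tolist()) for k,v in s.items()})
for n in("scene","top"):
    im=bot.capture(n);cv2.imwrite(f"pics/{n}0.png",im);i=bot.camera_info(n);print(n,i)
E
```

```text
pics
{'time_s': 0.0, 'joint_positions': [-79.78354996615475, 30.277884940518895, 82.15757033516822, 0.000931393085562509, 67.68895919872574, -10.23096427168614], 'qvel': [-0.025311456111618894, 0.03962172708687676, -0.039986876708170506, -0.08223777133147028, 0.08063706092123367, 0.01148356089314215], 'tau': [-0.0015625406376784667, -44.004589319229126, -17.65942633152008, 0.06323289591819048, 0.05844627390615642, -0.0001643118639549357], 'position': [0.21820265378470532, -0.5848788292939765, 0.22047666129983848], 'tcp_rot': [[0.9369954485308071, 0.3493413692640722, -0.00037034207831397354], [0.3493413360253375, -0.9369930910724135, 0.0021396790871707513], [0.0004004704533843324, -0.0021342453624201207, -0.999997642307295]], 'force': [-0.27122168842026745, 0.7806178650541507, 0.061921469314885284], 'moment': [-0.005408829013988287, 0.0009088096169574536, 0.005150864434771542], 'opening': 1.0034798510329017}
scene {'camera_matrix': array([[434.62625494,   0.        , 253.789734  ],
       [  0.        , 434.62625494, 190.38896156],
       [  0.        ,   0.        ,   1.        ]]), 'view': array([[-0.66412359, -0.74743448,  0.01677951,  0.35983029],
       [-0.56852925,  0.49033016, -0.66056857,  0.4249325 ],
       [ 0.48550422, -0.44823882, -0.75057819,  0.73702294],
       [ 0.        ,  0.        ,  0.        ,  1.        ]])}
top {'camera_matrix': array([[460.20116535,   0.        , 254.59134945],
       [  0.        , 460.20116535, 189.21793423],
       [  0.        ,   0.        ,   1.        ]]), 'view': array([[-0.01479407, -0.99987589,  0.00541707, -0.00250015],
       [-0.99436661,  0.01414343, -0.10504767,  0.56521523],
       [ 0.10495802, -0.00694064, -0.99445243,  1.09517413],
       [ 0.        ,  0.        ,  0.        ,  1.        ]])}
```

View pics/scene0.png

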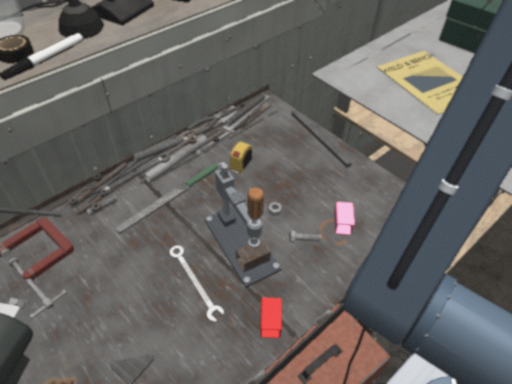

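View pics/top0.png

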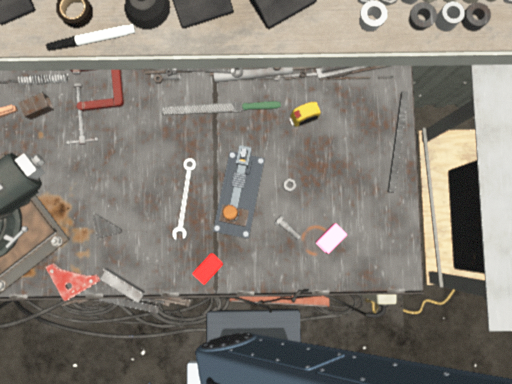

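The scene view shows the clamp: bar top at about (222,170), wooden handle (256,200), foot and brown tube at (253,255). Possible mix-ups for the tube are the red block at (271,317) and the pink block at (345,218). The rusty brown one on the plate at (253,255) fits the description. In the top view the handle top is at (230,212) and the bar at (244,150).

Run:
```python
import cv2,numpy as np
a=cv2.imread("pics/scene0.png")[150:300,180:300];b=cv2.imread("pics/top0.png")[135:245,200:280]
a=cv2.resize(a,None,fx=4,fy=4,interpolation=cv2.INTER_CUBIC);b=cv2.resize(b,None,fx=5,fy=5,interpolation=cv2.INTER_CUBIC)
cv2.imwrite("pics/cs.png",a);cv2.imwrite("pics/ct.png",b)
```

```text
(no output)
```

View pics/cs.png

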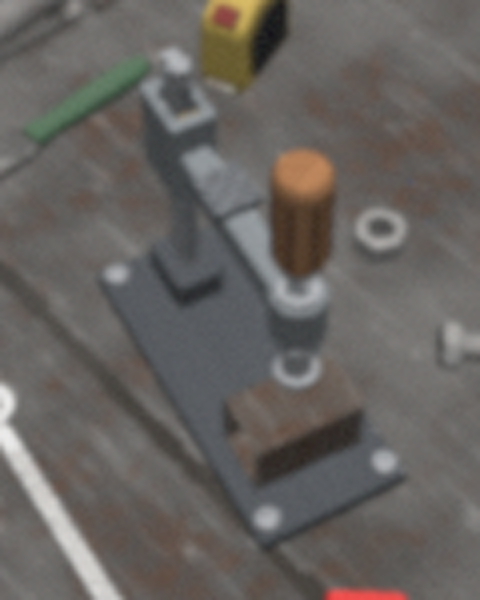

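View pics/ct.png

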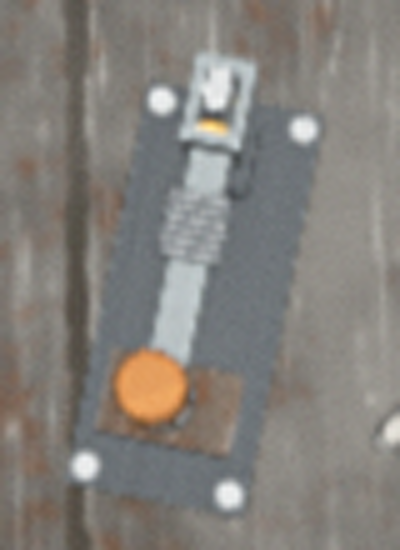

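The crops show the wooden handle top (orange disc) at top-view pixel (230,212) and scene pixel (256,193). The ribbed pad is at top (239,180) and scene (236,196). The rusty hollow tube lies under the foot. Next I triangulate these.

```bash
cat > h.py <<'E'
from rig import bot
import cv2,numpy as np
I={n:bot.camera_info(n) for n in("scene","top")}
P={n:I[n]["camera_matrix"]@I[n]["view"][:3] for n in I}
def tri(s,t):
    X=cv2.triangulatePoints(P["scene"],P["top"],np.array(s,float).reshape(2,1),np.array(t,float).reshape(2,1))
    return (X[:3]/X[3]).ravel()
def ray(n,p,z):
    V=I[n]["view"];R=V[:3,:3];c=-R.T@V[:3,3]
    d=R.T@np.linalg.inv(I[n]["camera_matrix"])@[p[0],p[1],1]
    return c+d*(z-c[2])/d[2]
def proj(n,X):
    q=P[n]@np.append(X,1);return q[:2]/q[2]
E
python3 - <<'E'
from h import *
np.set_printoptions(precision=4,suppress=True)
t=cv2.imread("pics/top0.png");h=cv2.cvtColor(t,cv2.COLOR_BGR2HSV)
m=cv2.inRange(h,(5,120,120),(20,255,255));m[:195]=0;m[225:]=0;m[:,:215]=0;m[:,245:]=0
ys,xs=np.nonzero(m);ct=(xs.mean(),ys.mean());print("handle top px",ct,len(xs), "ext",np.ptp(xs)+1,np.ptp(ys)+1)
H=tri((255.75,192.5),ct);print("handle",H)
pad=tri((236.25,196),(239,180.4));print("pad",pad)
print("bar",tri((223.75,165.5),(243.2,153)))
# plate screws, z~.014
sc=[ray("top",(200+a/5,135+b/5),.014) for a,b in((162,100),(304,128),(85,466),(229,494))]
sc2=[ray("scene",(180+a/4,150+b/4),.014) for a,b in((117,273),(385,461),(267,517))]
print(np.array(sc),np.array(sc2))
e=(sc[0]+sc[1]-sc[2]-sc[3])[:2];print("axis deg of +x",np.degrees(np.arctan2(e[1],e[0])),"center",sum(sc)/4)
for z in (.125,.13,.135,.14): print(z,ray("top",(239,180.4),z), ray("scene",(236.25,196),z))
for z in (.2,.22,.23,.24): print(z,ray("top",ct,z))
E
```

```text
handle top px (np.float64(229.60119047619048), np.float64(212.23214285714286)) 168 ext 15 15
handle [0.4977 0.0405 0.2394]
pad [0.5723 0.024  0.1511]
bar [0.6248 0.0131 0.1925]
[[ 0.6535  0.0433  0.014 ]
 [ 0.6384 -0.0274  0.014 ]
 [ 0.4718  0.0829  0.014 ]
 [ 0.4571  0.0124  0.014 ]] [[0.6523 0.0425 0.014 ]
 [0.4557 0.0117 0.014 ]
 [0.4718 0.0824 0.014 ]]
axis deg of +x -12.329947166428118 center [0.5552 0.0278 0.014 ]
0.125 [0.5754 0.0246 0.125 ] [0.5899 0.0101 0.125 ]
0.13 [0.5748 0.0245 0.13  ] [0.5865 0.0128 0.13  ]
0.135 [0.5742 0.0243 0.135 ] [0.5832 0.0155 0.135 ]
0.14 [0.5735 0.0242 0.14  ] [0.5799 0.0182 0.14  ]
0.2 [0.5002 0.0427 0.2   ]
0.22 [0.4991 0.0417 0.22  ]
0.23 [0.4985 0.0413 0.23  ]
0.24 [0.498  0.0408 0.24  ]
```

carry_out:
  targets:
    - [0.3,-0.25,-0.4,0,0,0]
    - [0.6,-0.5,-0.4,0,0,0]
    - [0.9,-0.75,-0.4,0,0,0]
    - [0.9,-0.75,-0.4,0,0,0]
    - [0.9,-0.75,-0.4,0,0,0]
  jaw: -1

```text
time_s: 0.72
position: [0.3357, -0.3778, 0.3013]
tcp_rot: [[0.935, 0.354, -0.0], [0.354, -0.935, 0.003], [0.001, -0.003, -1.0]]
force: [0.2, 0.1, 0.4]
opening: 0.515
```

carry_out:
  targets:
    - [0.3,-0.25,0,0,0,0]
    - [0.6,-0.5,0,0,0,0]
    - [0.9,-0.75,0,0,0,0]
    - [0.9,-0.75,0,0,0,0]

```text
time_s: 1.23
position: [0.4518, -0.1728, 0.3016]
tcp_rot: [[0.935, 0.354, -0.0], [0.354, -0.935, 0.003], [0.001, -0.003, -1.0]]
force: [0.7, -0.6, -0.5]
opening: 0.065
```

```bash
cat >> h.py <<'E'
from scipy.spatial.transform import Rotation as Ro
np.set_printoptions(precision=4,suppress=True)
def plan(p,yaw):
    """shares to reach TCP p, pointing down, tool x at yaw deg"""
    s=bot.read_state();R=np.array(s["tcp_rot"]);d=R.T@(np.array(p)-s["position"])
    c,q=np.cos(np.radians(yaw)),np.sin(np.radians(yaw))
    T=np.array([[c,q,0],[q,-c,0],[0,0,-1.]])
    r=Ro.from_matrix(R.T@T).as_rotvec()
    print("t",s["time_s"],"pos",np.array(s["position"]),"j",np.array(s["joint_positions"]),"F",np.array(s["force"]),"op",s["opening"])
    print("shares",np.round(d/.2,4),np.round(r/(np.pi/2),4))
E
python3 -c "
from h import *
plan((.5683,.0257,.30),-12.33)"
```

```text
t 1.225 pos [ 0.4518 -0.1728  0.3016] j [-34.2806  13.7071  95.6118   0.1361  70.8     34.9705] F [ 0.6649 -0.5503 -0.5027] op 0.06454152846569415
shares [ 0.8959 -0.7222  0.0109] [-0.002   0.0001  0.367 ]
```

carry_out:
  targets:
    - [0.3,-0.24,0.01,0,0,0.12]
    - [0.6,-0.48,0.01,0,0,0.24]
    - [0.9,-0.72,0.01,0,0,0.367]
    - [0.9,-0.72,0.01,0,0,0.367]
    - [0.9,-0.72,0.01,0,0,0.367]

```text
time_s: 1.85
position: [0.5709, 0.0281, 0.2994]
tcp_rot: [[0.978, -0.209, -0.0], [-0.209, -0.978, 0.003], [-0.001, -0.003, -1.0]]
force: [-0.8, 0.2, -0.3]
opening: 0.006
```

```bash
python3 -c "
from h import *
plan((.5683,.0257,.178),-12.33)
a=bot.capture('top');cv2.imwrite('pics/t1.png',cv2.resize(a[110:260,170:310],None,fx=4,fy=4))
b=bot.capture('scene');cv2.imwrite('pics/s1.png',cv2.resize(b[90:290,160:340],None,fx=3,fy=3))"
```

```text
t 1.85 pos [0.5709 0.0281 0.2994] j [-8.4863 21.394  84.2909  0.2037 74.3589 93.5275] F [-0.7961  0.223  -0.2955] op 0.005945756881782163
shares [-0.0097  0.0165  0.6068] [-0.0021  0.0006  0.0029]
```

View pics/s1.png

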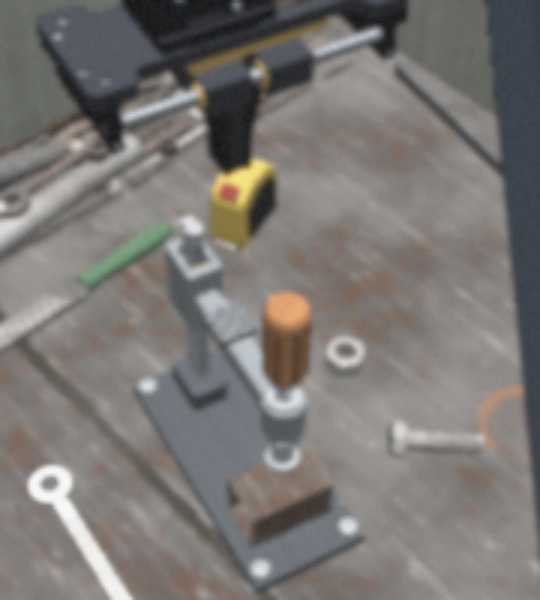

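The scene crop shows the shut fingers hanging above the pad. The long side of the gripper body lies across the clamp arm, so there is clearance to both the bar and the handle. I will descend to just above the pad.

carry_out:
  targets:
    - [-0.01,0.016,0.2,0,0,0.003]
    - [-0.01,0.016,0.4,0,0,0.003]
    - [-0.01,0.016,0.55,0,0,0.003]
    - [-0.01,0.016,0.6,0,0,0.003]
    - [-0.01,0.016,0.6,0,0,0.003]

```text
time_s: 2.58
position: [0.5663, 0.0218, 0.1792]
tcp_rot: [[0.976, -0.218, -0.003], [-0.218, -0.976, 0.002], [-0.003, -0.002, -1.0]]
force: [-0.5, 0.8, -0.1]
opening: 0.009
```

```bash
python3 -c "
from h import *
plan((.5683,.0257,.170),-12.33)
a=bot.capture('top');cv2.imwrite('pics/t2.png',cv2.resize(a[110:260,170:310],None,fx=4,fy=4))
b=bot.capture('scene');cv2.imwrite('pics/s2.png',cv2.resize(b[130:290,180:320],None,fx=4,fy=3.7))"
```

```text
t 2.575 pos [0.5663 0.0218 0.1792] j [-9.1477 28.8576 92.9417  0.1206 58.3781 93.3711] F [-0.4854  0.8005 -0.0597] op 0.009270023288326662
shares [ 0.0057 -0.0212  0.0462] [-0.001   0.002  -0.0028]
```

View pics/s2.png

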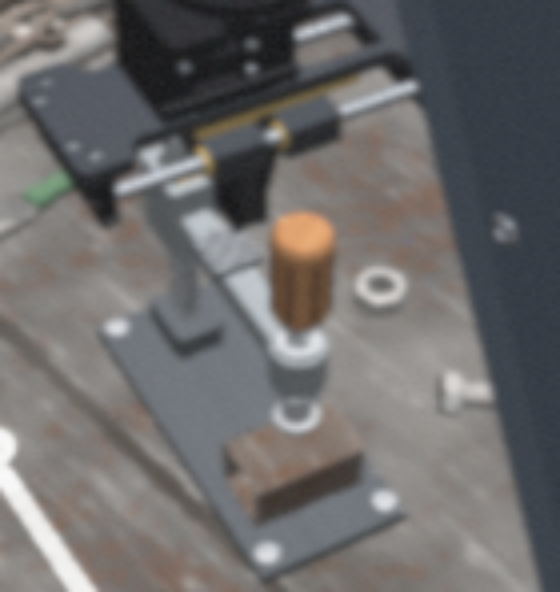

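View pics/t2.png

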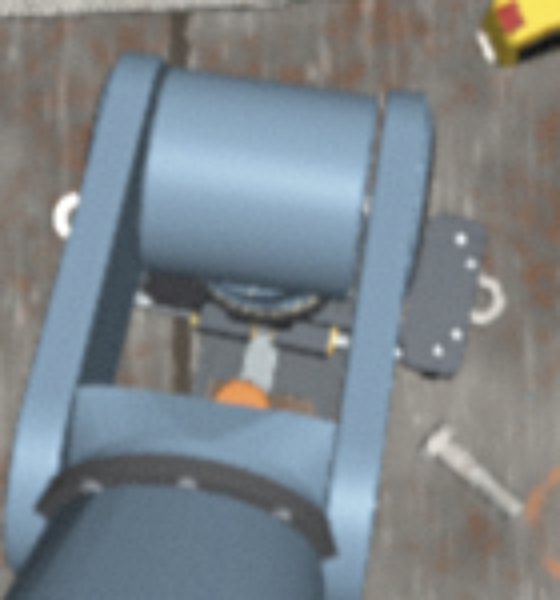

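```bash
python3 -c "
from h import *
for z in (.06,.07,.08,.09,.1,.11,.15,.17,.24): print(z,proj('scene',(.498,.041,z)))
print(proj('scene',(.5675,.0248,.16)))
"
```

```text
0.06 [253.5327 248.4446]
0.07 [253.6109 245.7623]
0.08 [253.6904 243.0352]
0.09 [253.7713 240.2623]
0.1 [253.8535 237.4424]
0.11 [253.9371 234.5743]
0.15 [254.2864 222.5939]
0.17 [254.4705 216.2798]
0.24 [255.1706 192.2672]
[237.5596 194.7096]
```

carry_out:
  targets:
    - [0.005,-0.02,0.01,0,0,0]
    - [0.005,-0.02,0.02,0,0,0]
    - [0.005,-0.02,0.03,0,0,0]
    - [0.005,-0.02,0.04,0,0,0]
    - [0.005,-0.02,0.05,0,0,0]
    - [0.005,-0.02,0.06,0,0,0]
    - [0.005,-0.02,0.07,0,0,0]

```text
time_s: 3.55
position: [0.5693, 0.0259, 0.1664]
tcp_rot: [[0.976, -0.217, 0.0], [-0.217, -0.976, 0.002], [0.0, -0.002, -1.0]]
force: [0.2, -0.5, -0.0]
opening: 0.006
```

carry_out:
  targets:
    - [0,0,0.01,0,0,0]
    - [0,0,0.02,0,0,0]
    - [0,0,0.03,0,0,0]
    - [0,0,0.04,0,0,0]
    - [0,0,0.05,0,0,0]

```text
time_s: 4.18
position: [0.5693, 0.0259, 0.1563]
tcp_rot: [[0.976, -0.217, 0.0], [-0.217, -0.976, 0.002], [0.0, -0.002, -1.0]]
force: [0.5, 0.1, -0.5]
opening: 0.006
```

```bash
python3 -c "
from h import *
b=bot.capture('scene');cv2.imwrite('pics/s3.png',cv2.resize(b[140:280,190:310],None,fx=5,fy=4.2,interpolation=cv2.INTER_CUBIC))"
```

```text
(no output)
```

View pics/s3.png

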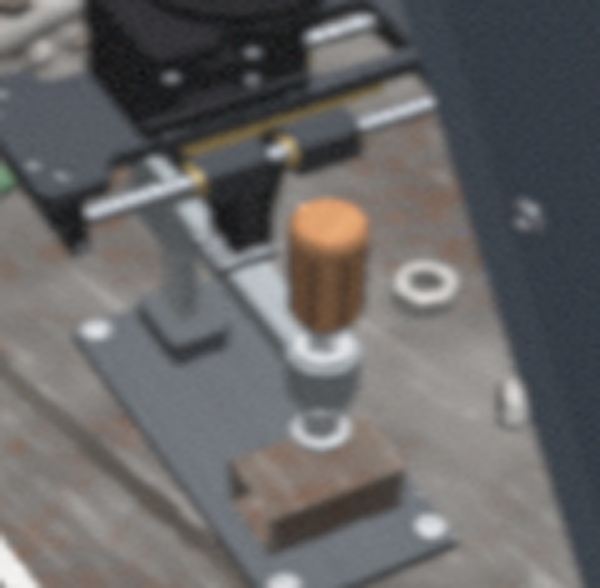

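The scene crop shows the fingertips at or just over the pad at about (239,199). The handle top is still at (256,193), so the arm has not moved yet. I carry on down.

carry_out:
  targets:
    - [0,0,0.005,0,0,0]
    - [0,0,0.01,0,0,0]
    - [0,0,0.015,0,0,0]
    - [0,0,0.02,0,0,0]
    - [0,0,0.025,0,0,0]
    - [0,0,0.03,0,0,0]

```text
time_s: 4.97
position: [0.5691, 0.026, 0.15]
tcp_rot: [[0.976, -0.217, -0.0], [-0.217, -0.976, 0.002], [-0.0, -0.002, -1.0]]
force: [-0.5, 0.2, 0.1]
opening: 0.003
```

```bash
python3 -c "
from h import *
b=bot.capture('scene');cv2.imwrite('pics/s4.png',cv2.resize(b[150:270,190:290],None,fx=6,fy=5,interpolation=cv2.INTER_CUBIC))
p=proj('scene',(.569,.026,.131));print(p,(p-[190,150])*[6,5])"
```

```text
[236.8091 203.6946] [280.8548 268.473 ]
```

View pics/s4.png

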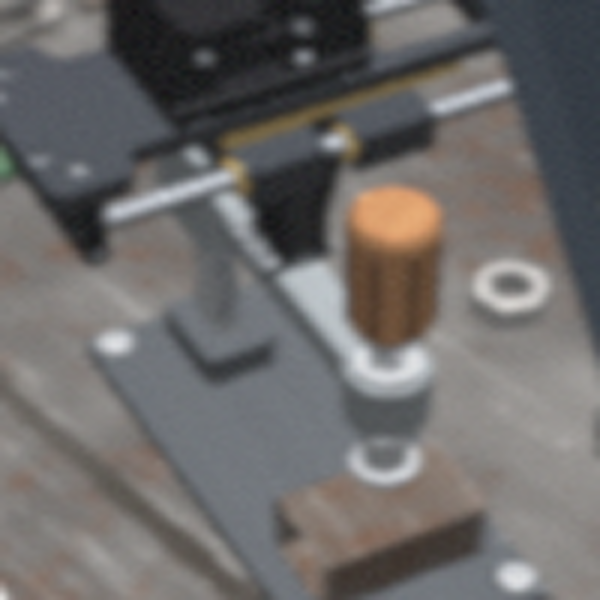

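```bash
python3 -c "
from h import *
b=bot.capture('scene')
c=b[165:235,205:275].astype(float);c=np.clip(c*1.5,0,255).astype('uint8')
a=cv2.imread('pics/scene0.png')[165:235,205:275]
def up(i):return cv2.resize(i,None,fx=5.6,fy=5.6,interpolation=cv2.INTER_CUBIC)
A=up(c);B=up(a)
ex=np.array([.976,-.217,0]);ey=np.array([-.217,-.976,0])
for im,z,col in((A,.131,(0,255,0)),(B,.131,(0,255,0)),(B,.147,(0,0,255))):
  for c0,hx,hy in (((.569,.026,z),.0095,.014),):
    if im is B:c0=(.5722,.0248,z);hx,hy=.015,.014
    q=np.array([ (proj('scene',np.array(c0)+u*hx*ex+v*hy*ey)-[205,165]+.5)*5.6 for u,v in((1,1),(1,-1),(-1,-1),(-1,1))]).astype(int)
    cv2.polylines(im,[q],True,col,1)
cv2.imwrite('pics/s5.png',np.hstack([A,B]))
t=cv2.imread('pics/top0.png');T=cv2.resize(t[140:225,205:275],None,fx=7,fy=7,interpolation=cv2.INTER_CUBIC)
for z,col in((.131,(0,255,0)),(.147,(0,0,255))):
    c0=(.5722,.0248,z);hx,hy=.015,.014
    q=np.array([ (proj('top',np.array(c0)+u*hx*ex+v*hy*ey)-[205,140]+.5)*7 for u,v in((1,1),(1,-1),(-1,-1),(-1,1))]).astype(int)
    cv2.polylines(T,[q],True,col,1)
cv2.imwrite('pics/t5.png',T)
"
```

```text
(no output)
```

View pics/s5.png

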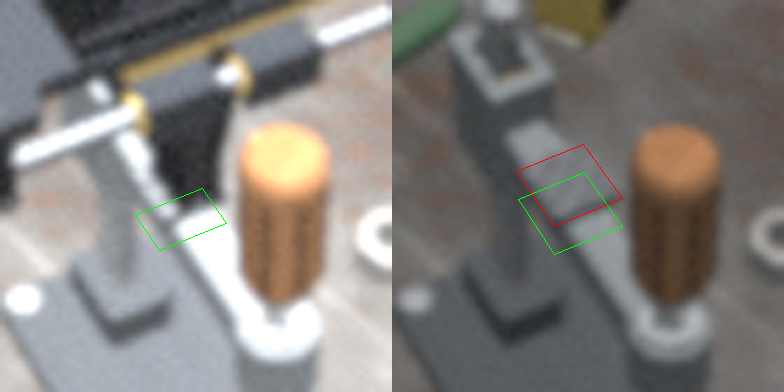

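View pics/t5.png

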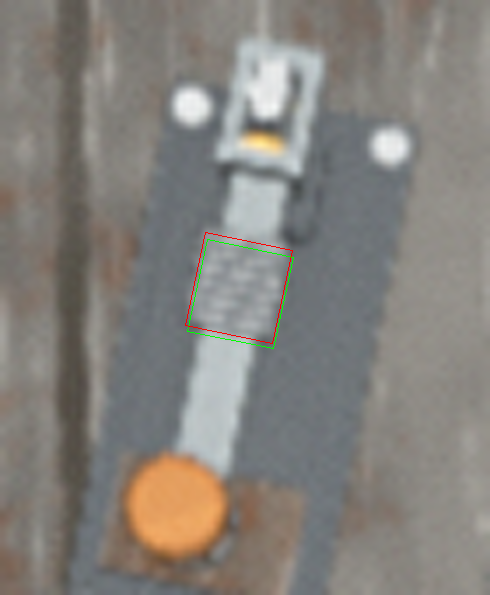

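```bash
python3 -c "
from h import *
print(proj('scene',(.5709,.0281,.2804)),proj('scene',(.5663,.0218,.1602)))
s=bot.read_state();print(s['position'],s['force'],s['moment'],s['tau'])
b=bot.capture('scene');c=np.clip(b[120:235,190:290].astype(float)*1.8,0,255).astype('uint8')
cv2.imwrite('pics/s6.png',cv2.resize(c,None,fx=6,fy=5.2,interpolation=cv2.INTER_LANCZOS4))
a=cv2.imread('pics/s2.png')[0:330,60:420];cv2.imwrite('pics/s7.png',cv2.resize(np.clip(a*1.8,0,255).astype('uint8'),None,fx=1.8,fy=1.8))
"
```

```text
[234.2236 151.3366] [239.0703 194.2528]
[0.569  0.026  0.1499] [ 0.5785 -0.6478  0.0704] [ 0.0142  0.0586 -0.0102] [ -0.0056 -41.3095 -14.1727   0.0313  -0.0876  -0.0001]
```

View pics/s6.png

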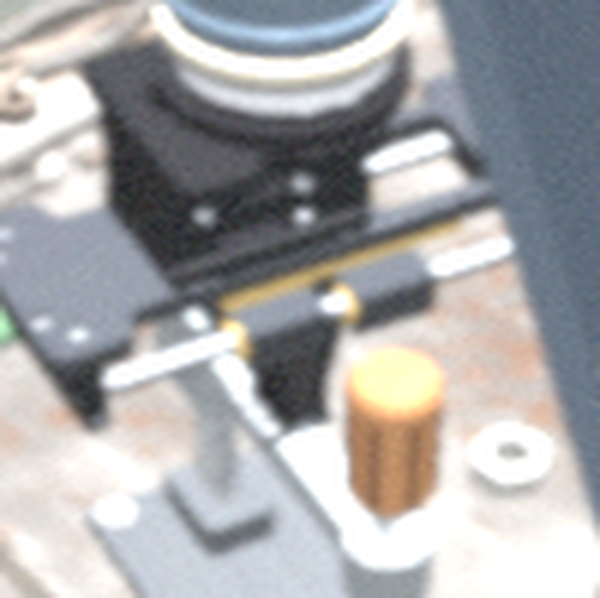

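View pics/s7.png

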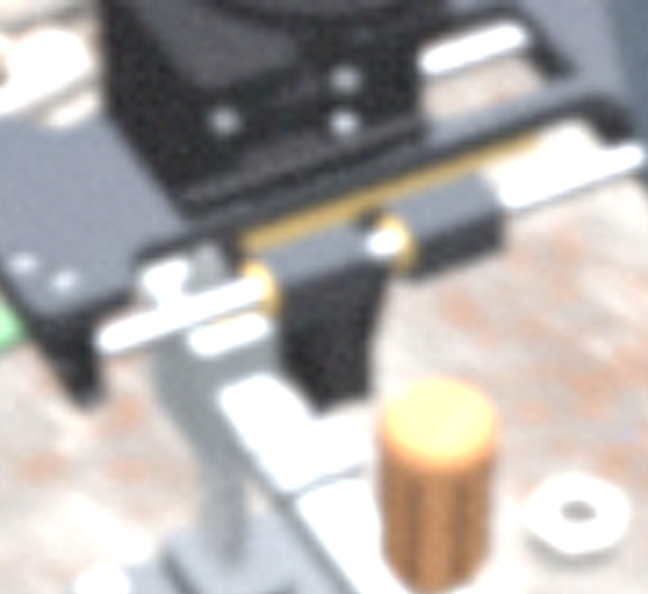

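The crops show the fingertips at about (240,201), overlapping the pad. The handle top is still at (256,192) and the force is about 0, so contact is close. I keep feeling downward in small steps.

carry_out:
  targets:
    - [0,0,0.005,0,0,0]
    - [0,0,0.01,0,0,0]
    - [0,0,0.015,0,0,0]
    - [0,0,0.02,0,0,0]
    - [0,0,0.025,0,0,0]

```text
time_s: 5.75
position: [0.5691, 0.026, 0.145]
tcp_rot: [[0.976, -0.217, 0.0], [-0.217, -0.976, 0.002], [-0.0, -0.002, -1.0]]
force: [-1.4, 0.6, 3.8]
opening: 0.003
```

```bash
python3 -c "
from h import *
s=bot.read_state();print(s['force'],s['moment'])
b=bot.capture('scene');c=np.clip(b[120:235,190:290].astype(float)*1.8,0,255).astype('uint8')
cv2.imwrite('pics/s8.png',cv2.resize(c,None,fx=6,fy=5.2,interpolation=cv2.INTER_LANCZOS4))
"
```

```text
[-1.3532  0.5774  3.8189] [ 0.0774  0.1457 -0.0404]
```

View pics/s8.png

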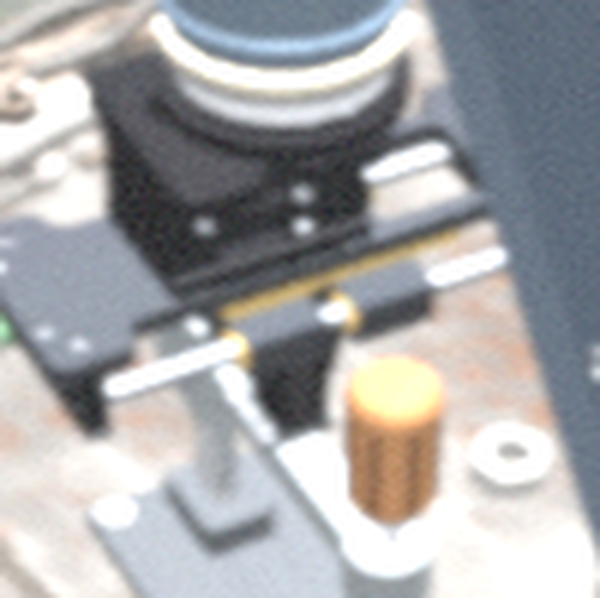

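The handle top moved down by about 1.5 px, to about (256,195), with 3.8 N of force. The arm is sliding, so the fingers are on the pad. I continue gently.

carry_out:
  targets:
    - [0,0,0.005,0,0,0]
    - [0,0,0.01,0,0,0]
    - [0,0,0.015,0,0,0]
    - [0,0,0.02,0,0,0]
    - [0,0,0.025,0,0,0]
    - [0,0,0.03,0,0,0]
    - [0,0,0.035,0,0,0]
    - [0,0,0.04,0,0,0]

```text
time_s: 6.8
position: [0.5691, 0.026, 0.1368]
tcp_rot: [[0.976, -0.217, 0.0], [-0.217, -0.976, 0.002], [-0.0, -0.002, -1.0]]
force: [-1.7, 0.3, 3.9]
opening: 0.005
```

```bash
python3 -c "
from h import *
s=bot.read_state();print(s['force'],s['moment'])
b=bot.capture('scene');c=np.clip(b[120:235,190:290].astype(float)*1.8,0,255).astype('uint8')
cv2.imwrite('pics/s9.png',cv2.resize(c,None,fx=6,fy=5.2,interpolation=cv2.INTER_LANCZOS4))
"
```

```text
[-1.6698  0.2604  3.9379] [0.0939 0.1769 0.0124]
```

View pics/s9.png

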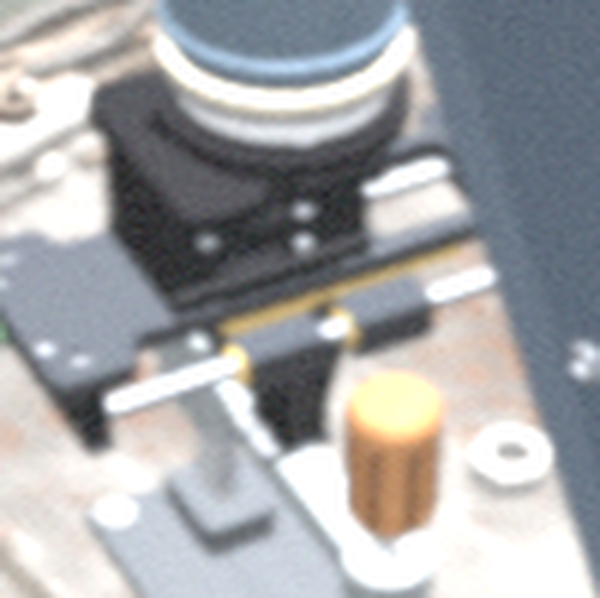

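The handle keeps following (top now at about (256,198)) with about 4 N steady. Estimated free travel left is 10–18 mm.

carry_out:
  targets:
    - [0,0,0.004,0,0,0]
    - [0,0,0.008,0,0,0]
    - [0,0,0.012,0,0,0]
    - [0,0,0.016,0,0,0]
    - [0,0,0.02,0,0,0]
    - [0,0,0.024,0,0,0]
    - [0,0,0.028,0,0,0]
    - [0,0,0.032,0,0,0]
    - [0,0,0.036,0,0,0]
    - [0,0,0.04,0,0,0]

```text
time_s: 8.1
position: [0.5691, 0.026, 0.1286]
tcp_rot: [[0.976, -0.217, 0.0], [-0.217, -0.976, 0.002], [-0.0, -0.002, -1.0]]
force: [-0.8, 0.7, 3.5]
opening: 0.0
```

```bash
python3 -c "
from h import *
s=bot.read_state();print(s['force'],s['moment'])
b=bot.capture('scene');c=np.clip(b[150:270,190:290].astype(float)*1.5,0,255).astype('uint8')
cv2.imwrite('pics/s10.png',cv2.resize(c,None,fx=5,fy=5,interpolation=cv2.INTER_LANCZOS4))
"
```

```text
[-0.7865  0.6536  3.5224] [ 0.0259  0.1988 -0.0604]
```

View pics/s10.png

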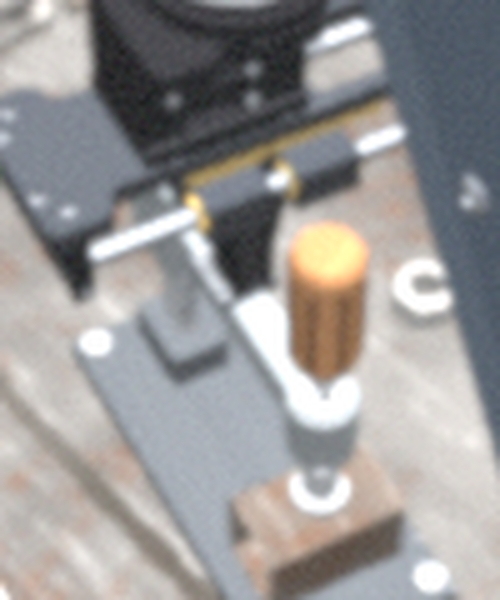

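The scene crop shows the foot at about (254,248), which is about z 0.06. That leaves some 5–8 mm to the tube's top at 0.052. I use smaller steps from here.

carry_out:
  targets:
    - [0,0,0.003,0,0,0]
    - [0,0,0.006,0,0,0]
    - [0,0,0.009,0,0,0]
    - [0,0,0.012,0,0,0]
    - [0,0,0.015,0,0,0]
    - [0,0,0.018,0,0,0]
    - [0,0,0.02,0,0,0]

```text
time_s: 9.02
position: [0.5692, 0.026, 0.1245]
tcp_rot: [[0.976, -0.217, -0.0], [-0.217, -0.976, 0.002], [-0.0, -0.002, -1.0]]
force: [-1.4, 0.1, 3.4]
opening: 0.007
```

carry_out:
  targets:
    - [0,0,0.002,0,0,0]
    - [0,0,0.004,0,0,0]
    - [0,0,0.006,0,0,0]
    - [0,0,0.008,0,0,0]
    - [0,0,0.01,0,0,0]

```text
time_s: 9.65
position: [0.5691, 0.026, 0.1224]
tcp_rot: [[0.976, -0.217, 0.0], [-0.217, -0.976, 0.002], [-0.0, -0.002, -1.0]]
force: [-1.4, 0.6, 3.9]
opening: 0.004
```

carry_out:
  targets:
    - [0,0,0.002,0,0,0]
    - [0,0,0.004,0,0,0]
    - [0,0,0.006,0,0,0]
    - [0,0,0.008,0,0,0]
    - [0,0,0.01,0,0,0]

```text
time_s: 10.28
position: [0.5693, 0.026, 0.121]
tcp_rot: [[0.976, -0.217, 0.0], [-0.217, -0.976, 0.002], [0.0, -0.002, -1.0]]
force: [-1.8, 0.2, 7.9]
opening: 0.005
```

carry_out:
  targets:
    - [0,0,0.002,0,0,0]
    - [0,0,0.004,0,0,0]
    - [0,0,0.006,0,0,0]
    - [0,0,0.008,0,0,0]

```text
time_s: 10.78
position: [0.5694, 0.026, 0.1203]
tcp_rot: [[0.976, -0.217, 0.001], [-0.217, -0.976, 0.002], [0.001, -0.002, -1.0]]
force: [-2.9, 0.2, 11.2]
opening: 0.004
```

The force is rising (7.9, then 11.2 N), so the foot is on the tube and the arm is tilting.

carry_out:
  targets:
    - [0,0,0.005,0,0,0]
    - [0,0,0.008,0,0,0]
    - [0,0,0.011,0,0,0]
    - [0,0,0.013,0,0,0]

```text
time_s: 11.28
position: [0.5695, 0.0259, 0.1193]
tcp_rot: [[0.976, -0.217, 0.002], [-0.217, -0.976, 0.001], [0.001, -0.002, -1.0]]
force: [-3.6, 0.7, 13.7]
opening: 0.006
```

carry_out:
  targets:
    - [0,0,0.008,0,0,0]
    - [0,0,0.011,0,0,0]
    - [0,0,0.013,0,0,0]

```text
time_s: 11.65
position: [0.5697, 0.0259, 0.1186]
tcp_rot: [[0.976, -0.217, 0.003], [-0.217, -0.976, 0.001], [0.002, -0.002, -1.0]]
force: [-3.7, 1.0, 15.0]
opening: 0.006
```

carry_out:
  targets:
    - [0,0,0.01,0,0,0]
    - [0,0,0.013,0,0,0]
    - [0,0,0.015,0,0,0]

```text
time_s: 12.02
position: [0.57, 0.0259, 0.1177]
tcp_rot: [[0.976, -0.216, 0.004], [-0.216, -0.976, 0.001], [0.004, -0.002, -1.0]]
force: [-5.0, 0.1, 18.1]
opening: 0.006
```

carry_out:
  targets:
    - [0,0,0.01,0,0,0]
    - [0,0,0.013,0,0,0]
    - [0,0,0.015,0,0,0]

```text
time_s: 12.4
position: [0.57, 0.0258, 0.1173]
tcp_rot: [[0.976, -0.216, 0.005], [-0.216, -0.976, 0.0], [0.004, -0.001, -1.0]]
force: [-5.6, 0.6, 22.0]
opening: 0.004
```

carry_out:
  targets:
    - [0,0,0.01,0,0,0]
    - [0,0,0.014,0,0,0]
    - [0,0,0.015,0,0,0]
    - [0,0,0.015,0,0,0]

```text
time_s: 12.9
position: [0.57, 0.0258, 0.1172]
tcp_rot: [[0.976, -0.216, 0.005], [-0.216, -0.976, 0.0], [0.005, -0.001, -1.0]]
force: [-6.1, 0.6, 21.5]
opening: 0.008
```

```bash
python3 -c "
from h import *
s=bot.read_state();print(s['force'],s['moment'])
b=bot.capture('scene');c=np.clip(b[150:270,190:290].astype(float)*1.5,0,255).astype('uint8')
cv2.imwrite('pics/s11.png',cv2.resize(c,None,fx=5,fy=5,interpolation=cv2.INTER_LANCZOS4))
"
```

```text
[-6.0663  0.621  21.4763] [ 0.1497  1.2219 -0.0538]
```

View pics/s11.png

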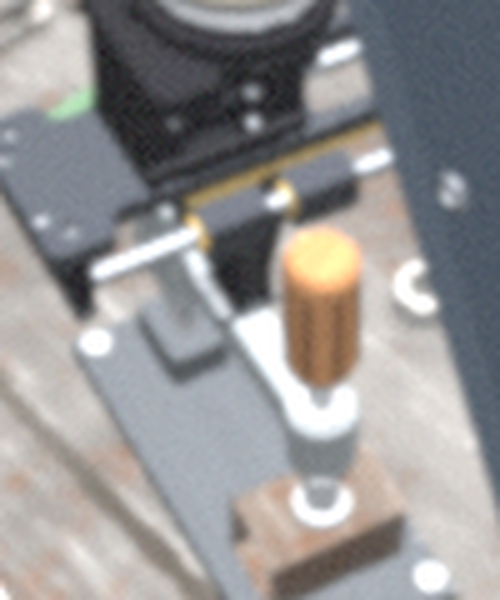

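The foot sits on the tube at about (254,250) and the handle leans slightly back, so the arm has tilted. Force is 21.5 N and hardly any more travel. One slightly firmer push to make sure of the jam, then lift off.

carry_out:
  targets:
    - [0,0,0.012,0,0,0]
    - [0,0,0.017,0,0,0]
    - [0,0,0.019,0,0,0]
    - [0,0,0.019,0,0,0]

```text
time_s: 13.45
position: [0.5701, 0.0259, 0.117]
tcp_rot: [[0.977, -0.215, 0.006], [-0.215, -0.977, -0.0], [0.006, -0.001, -1.0]]
force: [-5.5, 1.5, 25.3]
opening: 0.005
```

It is jammed: 4 N more moved the pad only 0.2 mm. I lift straight up.

carry_out:
  targets:
    - [0,0,-0.05,0,0,0]
    - [0,0,-0.25,0,0,0]
    - [0,0,-0.5,0,0,0]
    - [0,0,-0.7,0,0,0]
    - [0,0,-0.7,0,0,0]
  jaw: -1

```text
time_s: 14.08
position: [0.5717, 0.0256, 0.2603]
tcp_rot: [[0.976, -0.215, 0.015], [-0.215, -0.977, -0.002], [0.015, -0.002, -1.0]]
force: [1.8, -0.4, 0.7]
opening: 0.005
```

```bash
python3 -c "
from h import *
plan((.498,.041,.27),77)
b=bot.capture('scene');c=np.clip(b[150:270,190:290].astype(float)*1.5,0,255).astype('uint8')
cv2.imwrite('pics/s12.png',cv2.resize(c,None,fx=5,fy=5,interpolation=cv2.INTER_LANCZOS4))
cv2.imwrite('pics/s12f.png',b)
t=bot.capture('top');cv2.imwrite('pics/t12f.png',t);cv2.imwrite('pics/t12.png',cv2.resize(t[130:250,180:300],None,fx=5,fy=5,interpolation=cv2.INTER_CUBIC))
"
```

```text
t 14.075 pos [0.5717 0.0256 0.2603] j [-8.6386 23.2898 87.8158  0.0421 68.0499 93.7793] F [ 1.7663 -0.3992  0.6861] op 0.004825304196394286
shares [-0.3755  0.0042 -0.0542] [ 0.0065 -0.0082 -0.9937]
```

View pics/s12.png

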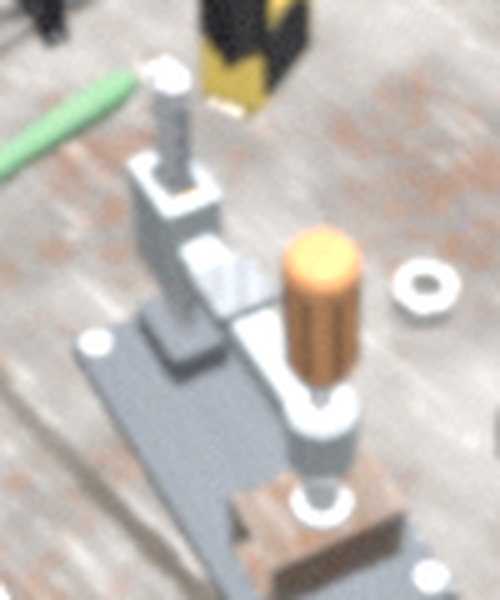

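View pics/t12.png

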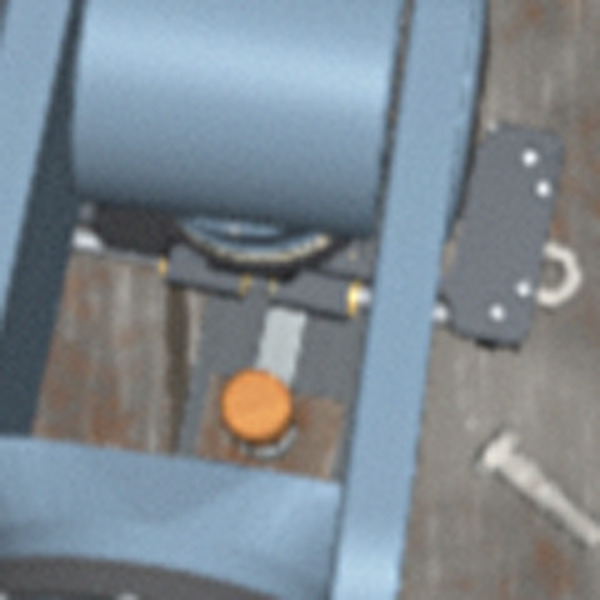

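The crops after lifting show the arm still jammed and nose-up, the foot on the tube, and the pad at about (236,207). The handle top is at scene (254.4,201.6) and top (231.4,211.2). Next I measure the handle top again.

```bash
cat >> h.py <<'E'
def plan2(p,zdown,yaw):
    s=bot.read_state();R=np.array(s["tcp_rot"]);d=R.T@(np.array(p)-s["position"])
    z=np.array(zdown,float);z/=np.linalg.norm(z)
    x=np.array([np.cos(np.radians(yaw)),np.sin(np.radians(yaw)),0]);x-=z*(x@z);x/=np.linalg.norm(x)
    T=np.c_[x,np.cross(z,x),z];r=Ro.from_matrix(R.T@T).as_rotvec()
    print("t",s["time_s"],"pos",np.array(s["position"]),"j",np.array(s["joint_positions"]),"F",np.array(s["force"]),"M",np.array(s["moment"]),"op",s["opening"])
    print("shares",np.round(d/.2,4),np.round(r/(np.pi/2),4))
E
python3 - <<'E'
from h import *
t=cv2.imread("pics/t12f.png");h=cv2.cvtColor(t,cv2.COLOR_BGR2HSV)
m=cv2.inRange(h,(5,120,120),(20,255,255));m[:195]=0;m[225:]=0;m[:,:215]=0;m[:,245:]=0
ys,xs=np.nonzero(m);ct=(xs.mean(),ys.mean());print(ct,len(xs))
s=cv2.imread("pics/s12f.png");h=cv2.cvtColor(s,cv2.COLOR_BGR2HSV)
m=cv2.inRange(h,(5,110,155),(22,255,255));m[:190]=0;m[215:]=0;m[:,:240]=0;m[:,270:]=0
ys,xs=np.nonzero(m);cs=(xs.mean(),ys.mean());print(cs,xs.min(),xs.max(),ys.min(),ys.max())
for c in (cs,(254.4,201.6)):
  H=tri(c,ct);print("handle",H)
print("pad",[ (z,proj('scene',(.5722,.0248,z))) for z in (.1,.11,.12,.13,.15)])
ex=np.array([.977,-.2135,0])
plan2((.505,.040,.27),-np.array([0,0,1])-.04*ex,77)
E
```

```text
(np.float64(230.77358490566039), np.float64(210.9496855345912)) 159
(np.float64(253.97520661157026), np.float64(202.06611570247935)) 247 260 197 207
handle [0.5022 0.0397 0.2078]
handle [0.5019 0.0395 0.2093]
pad [(0.1, array([236.4545, 211.7883])), (0.11, array([236.3925, 208.8459])), (0.12, array([236.3294, 205.8552])), (0.13, array([236.2652, 202.8149])), (0.15, array([236.1337, 196.5806]))]
t 14.175 pos [0.5688 0.026  0.2564] j [-8.6435 23.5113 88.1066  0.0367 68.0478 93.7777] F [ 0.7824  0.2162 -0.3364] M [ 0.0707  0.0428 -0.0408] op 0.006312789458072585
shares [-0.3264  0.0003 -0.0697] [ 0.0222 -0.0235 -0.9935]
```

carry_out:
  targets:
    - [-0.1,0,-0.07,0.005,-0.005,-0.11]
    - [-0.2,0,-0.07,0.01,-0.01,-0.22]
    - [-0.33,0,-0.07,0.02,-0.02,-0.33]
    - [-0.33,0,-0.07,0.02,-0.02,-0.44]
    - [-0.33,0,-0.07,0.02,-0.02,-0.55]
    - [-0.33,0,-0.07,0.02,-0.02,-0.66]
    - [-0.33,0,-0.07,0.02,-0.02,-0.77]
    - [-0.33,0,-0.07,0.02,-0.02,-0.88]
    - [-0.33,0,-0.07,0.022,-0.023,-0.99]
    - [-0.33,0,-0.07,0.022,-0.023,-0.99]
  jaw: 1

```text
time_s: 15.42
position: [0.5033, 0.0403, 0.2682]
tcp_rot: [[0.232, 0.972, -0.042], [0.973, -0.232, 0.009], [-0.001, -0.043, -0.999]]
force: [-0.4, 0.1, 0.6]
opening: 0.98
```

Run:
```python
from h import *
ex=np.array([.977,-.2135,0])
plan2((.5025,.0395,.225),-np.array([0,0,1])-.04*ex,77)
b=bot.capture('scene');cv2.imwrite('pics/s13.png',cv2.resize(b[90:270,180:340],None,fx=3.7,fy=3.3,interpolation=cv2.INTER_CUBIC))
s=bot.read_state();p=np.array(s['position']);R=np.array(s['tcp_rot'])
for dz in(0,.019):
  for dy in(.0435,-.0435):print(dz,dy,(proj('scene',p+R@[0,dy,dz])-[180,90])*[3.7,3.3])
```

```text
t 15.425 pos [0.5033 0.0403 0.2682] j [-8.231  18.6997 94.0567  0.1975 69.7173  5.1274] F [-0.4072  0.0789  0.556 ] M [ 0.0214 -0.1623  0.001 ] op 0.9802340931855628
shares [-0.0049  0.0063  0.2157] [-0.0021 -0.0001 -0.0048]
0 0.0435 [230.8094 246.3784]
0 -0.0435 [317.5093 348.6018]
0.019 0.0435 [231.6824 271.2174]
0.019 -0.0435 [316.8487 373.314 ]
```

View pics/s13.png

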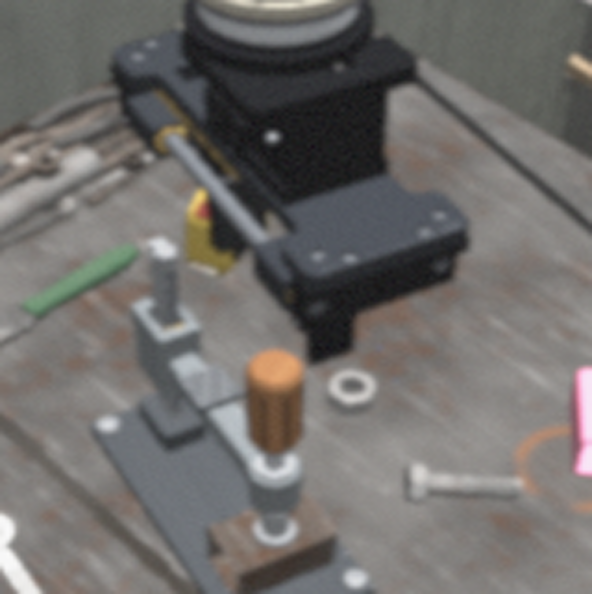

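The crop shows the open fingers straddling the handle. The far tip is at crop (228,245) and the near one at (330,355). Both match the reported TCP height, not 19 mm below it, which agrees with what I felt on the pad. I will therefore grip with the reported TCP about 33 mm below the handle top; that is safe in either reading.

Run:
```python
from h import *
ex=np.array([.977,-.2135,0])
plan2((.5008,.0398,.176),-np.array([0,0,1])-.04*ex,77)
```

```text
t 15.475 pos [0.5035 0.0403 0.2685] j [-8.2341 18.6747 94.0371  0.2004 69.723   5.1827] F [ 0.5964  0.1271 -0.4577] M [-0.0218 -0.0836 -0.0043] op 0.986801439107138
shares [-0.0053  0.0072  0.4625] [-0.0017 -0.0001 -0.0055]
```

carry_out:
  targets:
    - [-0.005,0.007,0.1,0,0,-0.005]
    - [-0.005,0.007,0.2,0,0,-0.005]
    - [-0.005,0.007,0.3,0,0,-0.005]
    - [-0.005,0.007,0.4,0,0,-0.005]
    - [-0.005,0.007,0.46,0,0,-0.005]
    - [-0.005,0.007,0.46,0,0,-0.005]

```text
time_s: 16.23
position: [0.5, 0.0399, 0.1755]
tcp_rot: [[0.227, 0.973, -0.044], [0.974, -0.227, 0.01], [-0.001, -0.045, -0.999]]
force: [-0.5, -0.5, 0.8]
opening: 1.002
```

Run:
```python
from h import *
ex=np.array([.977,-.2135,0])
plan2((.5008,.0398,.176),-np.array([0,0,1])-.04*ex,77)
b=bot.capture('scene');cv2.imwrite('pics/s14.png',cv2.resize(b[130:270,190:310],None,fx=5,fy=4.2,interpolation=cv2.INTER_CUBIC))
```

```text
t 16.225 pos [0.5    0.0399 0.1755] j [ -8.3352  25.5422 100.563    0.2223  56.485    4.6439] F [-0.5397 -0.4607  0.8006] M [-0.0634 -0.1172 -0.0182] op 1.0020876861971526
shares [ 0.0003  0.004  -0.0028] [-0.0034 -0.     -0.0012]
```

View pics/s14.png

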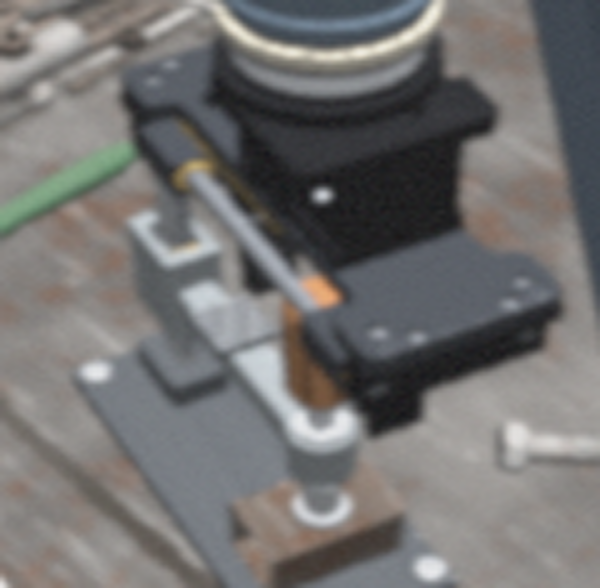

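The fingers stand on both sides of the handle, well above the pad and the arm. I close the jaws.

carry_out:
  targets:
    - [0,0.004,0,0,0,0]
    - [0,0.004,0,0,0,0]
    - [0,0.004,0,0,0,0]
    - [0,0.004,0,0,0,0]
    - [0,0.004,0,0,0,0]
    - [0,0.004,0,0,0,0]
    - [0,0.004,0,0,0,0]
    - [0,0.004,0,0,0,0]
  jaw: -1

```text
time_s: 17.27
position: [0.5019, 0.0396, 0.1762]
tcp_rot: [[0.226, 0.973, -0.041], [0.974, -0.226, 0.009], [-0.0, -0.042, -0.999]]
force: [1.0, -1.0, -0.6]
opening: 0.335
```

Run:
```python
from h import *
ex=np.array([.977,-.2135,0])
plan2((.5008,.0398,.176),-np.array([0,0,1])-.04*ex,77)
```

```text
t 17.275 pos [0.5019 0.0396 0.1762] j [ -8.3405  25.5472 100.3716   0.2205  56.5063   4.6241] F [ 0.9508 -1.0039 -0.6411] M [-0.0898 -0.3163  0.0306] op 0.33505001175063615
shares [-0.0003 -0.0057  0.0014] [-0.0016 -0.0001 -0.001 ]
```

The grip is good: an opening of 0.335 is 29 mm, against a 30 mm handle, with almost no side load. I turn in stages, following the thread down (6.3 mm per quarter turn, a z share of 0.031 per full share of turn).

carry_out:
  targets:
    - [0,0,0.0012,0,0,0.04]
    - [0,0,0.0025,0,0,0.08]
    - [0,0,0.0037,0,0,0.12]
    - [0,0,0.005,0,0,0.16]
    - [0,0,0.0062,0,0,0.2]
    - [0,0,0.0075,0,0,0.24]
    - [0,0,0.0087,0,0,0.28]
    - [0,0,0.01,0,0,0.32]

```text
time_s: 18.27
position: [0.5017, 0.0402, 0.1757]
tcp_rot: [[0.668, 0.743, -0.041], [0.744, -0.668, 0.01], [-0.02, -0.037, -0.999]]
force: [-1.7, 1.9, 11.1]
opening: 0.336
```

Run:
```python
from h import *
ex=np.array([.977,-.2135,0])
plan2((.5008,.0398,.176),-np.array([0,0,1])-.04*ex,77)
```

```text
t 18.275 pos [0.5017 0.0402 0.1757] j [ -8.2998  25.577  100.4326   0.266   56.4222  33.4564] F [-1.6597  1.8736 11.127 ] M [0.4525 0.4741 0.4924] op 0.3362519841607733
shares [-0.0044 -0.002  -0.0013] [-0.0018 -0.0001 -0.3212]
```

The handle stays at its height, since with the foot blocked it is the arm that yields, so I stop following down. The torque of 0.49 N m shows the screw turning under load. I continue level.

carry_out:
  targets:
    - [0,0,-0.001,0,0,0.04]
    - [0,0,-0.001,0,0,0.08]
    - [0,0,-0.001,0,0,0.12]
    - [0,0,-0.001,0,0,0.16]
    - [0,0,-0.001,0,0,0.2]
    - [0,0,-0.001,0,0,0.24]
    - [0,0,-0.001,0,0,0.28]
    - [0,0,-0.001,0,0,0.32]

```text
time_s: 19.27
position: [0.5009, 0.041, 0.1758]
tcp_rot: [[0.943, 0.33, -0.043], [0.33, -0.944, 0.011], [-0.037, -0.025, -0.999]]
force: [-0.4, 2.2, 0.3]
opening: 0.331
```

Run:
```python
from h import *
ex=np.array([.977,-.2135,0])
plan2((.5008,.0398,.176),-np.array([0,0,1])-.04*ex,77)
```

```text
t 19.275 pos [0.5009 0.041  0.1758] j [ -8.2537  25.5557 100.4599   0.3404  56.5196  62.2802] F [-0.397   2.1803  0.2556] M [ 0.5137 -0.0145  0.4749] op 0.3310706293212056
shares [-0.0026  0.0056 -0.001 ] [-0.0032  0.0004 -0.6414]
```

carry_out:
  targets:
    - [0,0.005,0,0,0,0.04]
    - [0,0.005,0,0,0,0.08]
    - [0,0.005,0,0,0,0.12]
    - [0,0.005,0,0,0,0.16]
    - [0,0.005,0,0,0,0.2]
    - [0,0.005,0,0,0,0.24]
    - [0,0.005,0,0,0,0.28]
    - [0,0.005,0,0,0,0.32]

```text
time_s: 20.27
position: [0.5009, 0.0417, 0.1757]
tcp_rot: [[0.985, -0.166, -0.044], [-0.166, -0.986, 0.014], [-0.045, -0.007, -0.999]]
force: [-0.4, 4.0, 2.0]
opening: 0.338
```

Run:
```python
from h import *
ex=np.array([.977,-.2135,0])
plan2((.5008,.0398,.176),-np.array([0,0,1])-.04*ex,77)
b=bot.capture('scene');cv2.imwrite('pics/s15.png',cv2.resize(b[130:270,190:310],None,fx=5,fy=4.2,interpolation=cv2.INTER_CUBIC))
```

```text
t 20.275 pos [0.5009 0.0417 0.1757] j [ -8.2747  25.5778 100.4493   0.5223  56.5674  90.9902] F [-0.3634  3.9544  1.994 ] M [ 0.8344 -0.0378  0.4656] op 0.33812415248729166
shares [ 0.0011  0.0093 -0.0017] [-0.005   0.0006 -0.9618]
```

View pics/s15.png

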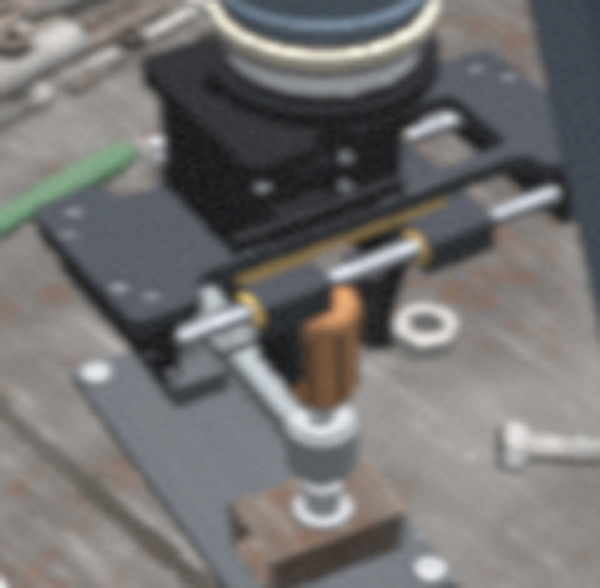

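The crop shows the collar of the arm higher above the foot than before, the foot still on the tube at (254,250) and the tube unmoved. The torque stayed near 0.47 N m, so the grip may have slipped a little. I measure the collar's rise, which should be 4 mm per rad of real turn.

```bash
cat > m.py <<'E'
from h import *
def g(n):return cv2.cvtColor(cv2.imread(n),cv2.COLOR_BGR2GRAY)
def sh(A,B,r):
    y0,y1,x0,x1=r;T=A[y0:y1,x0:x1];m=20
    c=cv2.matchTemplate(B[y0-m:y1+m,x0-m:x1+m],T,cv2.TM_CCOEFF_NORMED)
    _,v,_,l=cv2.minMaxLoc(c);return (l[0]-m)/5,(l[1]-m)/4.2,round(v,3)
E
python3 - <<'E'
from m import *
A,B=g('pics/s14.png'),g('pics/s15.png')
print("collar",sh(A,B,(415,480,280,360)),"collar low",sh(A,B,(440,485,280,360)))
print("foot",sh(A,B,(492,525,285,360)),"tube",sh(A,B,(500,580,230,410)),"plate",sh(A,B,(350,390,75,115)))
a=cv2.imread('pics/s14.png')[370:540,260:380];b=cv2.imread('pics/s15.png')[370:540,260:380]
cv2.imwrite('pics/cmp.png',cv2.resize(np.hstack([a,b]),None,fx=3,fy=3))
print(proj('scene',(.498,.041,.09)),proj('scene',(.498,.041,.096)))
E
```

```text
collar (0.0, -0.9523809523809523, 0.993) collar low (0.0, -1.1904761904761905, 0.993)
foot (0.2, 0.47619047619047616, 0.98) tube (0.0, 0.0, 0.994) plate (0.0, 0.0, 0.999)
[253.7713 240.2623] [253.8204 238.5761]
```

View pics/cmp.png

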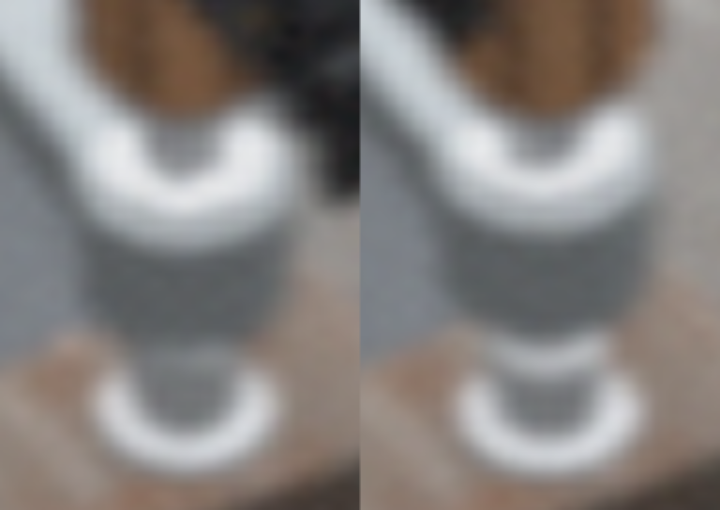

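```bash
cat >> m.py <<'E'
def sub(A,B,r):
    y0,y1,x0,x1=r;T=A[y0:y1,x0:x1];m=16
    c=cv2.matchTemplate(B[y0-m:y1+m,x0-m:x1+m],T,cv2.TM_CCOEFF_NORMED)
    _,v,_,l=cv2.minMaxLoc(c);x,y=l;q=c[y-1:y+2,x];d=(q[0]-q[2])/(2*(q[0]-2*q[1]+q[2]))
    return round((y+d-m)/4.2,3)
E
python3 - <<'E'
from m import *
s14,s15=g('pics/s14.png'),g('pics/s15.png')
b=bot.capture('scene');cv2.imwrite('pics/s16f.png',b)
cv2.imwrite('pics/s16.png',cv2.resize(b[130:270,190:310],None,fx=5,fy=4.2,interpolation=cv2.INTER_CUBIC));s16=g('pics/s16.png')
# reference with jammed arm, gripper away: s12f
f=cv2.imread('pics/s12f.png');cv2.imwrite('pics/s12r.png',cv2.resize(f[130:270,190:310],None,fx=5,fy=4.2,interpolation=cv2.INTER_CUBIC));s12=g('pics/s12r.png')
for n,A,B in(('12-14',s12,s14),('14-15',s14,s15),('14-16',s14,s16),('12-16',s12,s16)):
    print(n,[ (k,sub(A,B,r)) for k,r in dict(col=(418,470,285,358),col2=(425,465,300,345),collow=(445,482,288,352),foot=(495,525,290,356),tube=(515,580,230,410)).items()])
s=bot.read_state();print(s['force'],s['moment'])
E
```

```text
12-14 [('col', np.float32(0.001)), ('col2', np.float32(-0.002)), ('collow', np.float32(-0.018)), ('foot', np.float32(-0.002)), ('tube', np.float32(0.01))]
14-15 [('col', np.float32(-1.052)), ('col2', np.float32(-1.03)), ('collow', np.float32(-1.257)), ('foot', np.float32(0.354)), ('tube', np.float32(0.06))]
14-16 [('col', np.float32(-1.043)), ('col2', np.float32(-1.021)), ('collow', np.float32(-1.257)), ('foot', np.float32(0.337)), ('tube', np.float32(0.061))]
12-16 [('col', np.float32(-1.044)), ('col2', np.float32(-1.028)), ('collow', np.float32(-1.26)), ('foot', np.float32(0.341)), ('tube', np.float32(0.07))]
[0.6133 3.9021 0.436 ] [ 1.0829 -0.0677  0.3175]
```

Measured collar rise is 1.04 px against its start and 1.38 px against the foot, i.e. 3.7–4.9 mm. That is about 0.9–1.2 rad of real turn against 1.51 rad at the wrist, so there was some slip. The estimated force is only 30–44 N. I turn further for margin.

carry_out:
  targets:
    - [0,0.008,0,0,0,0.03]
    - [0,0.008,0,0,0,0.06]
    - [0,0.008,0,0,0,0.09]
    - [0,0.008,0,0,0,0.12]
    - [0,0.008,0,0,0,0.15]
    - [0,0.008,0,0,0,0.18]
    - [0,0.008,0,0,0,0.21]
    - [0,0.008,0,0,0,0.24]

```text
time_s: 21.38
position: [0.5005, 0.0416, 0.1757]
tcp_rot: [[0.856, -0.516, -0.044], [-0.516, -0.857, 0.017], [-0.046, 0.008, -0.999]]
force: [0.9, 6.3, 0.3]
opening: 0.336
```

```bash
cat > k.py <<'E'
from m import *
import sys
n=sys.argv[1]
s=bot.read_state();print('F',np.array(s['force']),'M',np.array(s['moment']),'j6',s['joint_positions'][5],'p',np.array(s['position']),'t',s['time_s'],'op',s['opening'])
b=bot.capture('scene');cv2.imwrite(f'pics/{n}f.png',b)
cv2.imwrite(f'pics/{n}.png',cv2.resize(b[130:270,190:310],None,fx=5,fy=4.2,interpolation=cv2.INTER_CUBIC));A=g('pics/s12r.png');B=g(f'pics/{n}.png')
print([ (k,float(sub(A,B,r))) for k,r in dict(col=(418,470,285,358),col2=(425,465,300,345),collow=(445,482,288,352),foot=(495,525,290,356),tube=(515,580,230,410)).items()])
E
python3 k.py s17
```

```text
F [0.9348 6.2669 0.2798] M [ 1.5416 -0.3318  0.5308] j6 112.27580168599843 p [0.5005 0.0416 0.1757] t 21.375 op 0.3356596946736655
[('col', -1.3530000448226929), ('col2', -1.4199999570846558), ('collow', -1.527999997138977), ('foot', 0.4429999887943268), ('tube', 0.08799999952316284)]
```

Torque is 0.53 N m, which by the given law is about 43 N. The collar rise, now 1.39 px and 1.83 px against the foot (4.9–6.4 mm), gives 1.2–1.6 rad, or 38–53 N. The wrist turn of 1.88 rad is an upper bound, at most about 61 N. All of these lie within 30–80 N, so I let go.

carry_out:
  targets:
    - [0,0,0,0,0,0]
    - [0,0,0,0,0,0]
    - [0,0,0,0,0,0]
    - [0,0,0,0,0,0]
    - [0,0,0,0,0,0]
    - [0,0,0,0,0,0]
    - [0,0,0,0,0,0]
    - [0,0,0,0,0,0]
  jaw: 1

```text
time_s: 22.42
position: [0.5005, 0.0416, 0.1757]
tcp_rot: [[0.855, -0.517, -0.044], [-0.517, -0.856, 0.017], [-0.046, 0.008, -0.999]]
force: [0.4, -0.7, 0.1]
opening: 0.996
```

```bash
python3 k.py s18
```

```text
F [ 0.4126 -0.672   0.1184] M [ 0.0823  0.0177 -0.0187] j6 112.34711800648437 p [0.5005 0.0416 0.1757] t 22.425 op 0.9957460735978613
[('col', -1.3619999885559082), ('col2', -1.4240000247955322), ('collow', -1.5329999923706055), ('foot', 0.44200000166893005), ('tube', 0.07000000029802322)]
```

The jaws are open, the force reads zero and the collar height is unchanged. I lift away along the handle.

carry_out:
  targets:
    - [0,0,-0.1,0,0,0]
    - [0,0,-0.2,0,0,0]
    - [0,0,-0.35,0,0,0]
    - [0,0,-0.55,0,0,0]
    - [0,0,-0.75,0,0,0]
    - [0,0,-0.75,0,0,0]
    - [0,0,-0.75,0,0,0]

```text
time_s: 23.35
position: [0.5064, 0.0393, 0.325]
tcp_rot: [[0.855, -0.517, -0.045], [-0.516, -0.856, 0.017], [-0.047, 0.009, -0.999]]
force: [-1.3, -0.2, -0.9]
opening: 1.0
```

```bash
python3 k.py s19; python3 -c "
from h import *
b=cv2.imread('pics/s19f.png');a=cv2.imread('pics/scene0.png')
cv2.imwrite('pics/s20.png',np.vstack([cv2.resize(b[140:340,150:370],None,fx=2.9,fy=2.9,interpolation=cv2.INTER_CUBIC)]))
"
```

```text
F [-1.3351 -0.2008 -0.8618] M [ 0.1049 -0.0131  0.0195] j6 112.43748943352897 p [0.5064 0.0393 0.325 ] t 23.35 op 1.000029908790303
[('col', -1.3650000095367432), ('col2', -1.4270000457763672), ('collow', -1.5470000505447388), ('foot', 0.4429999887943268), ('tube', 0.07999999821186066)]
```

View pics/s20.png

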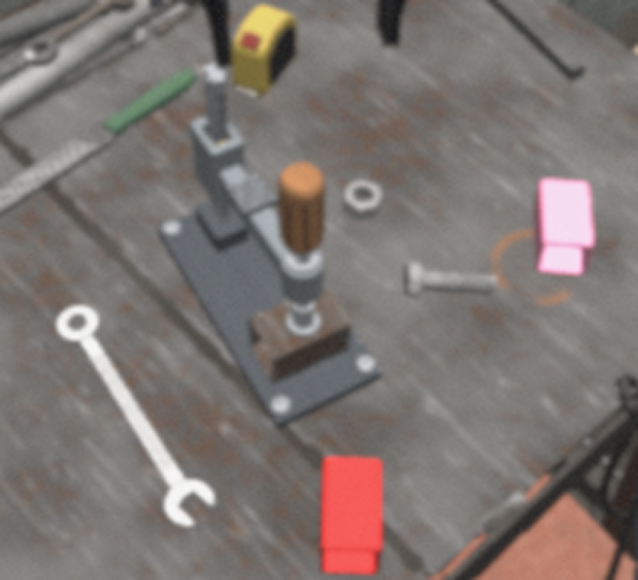

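The clamp stands jammed with the foot on the tube at native pixel (254,251). The tube, spanner, nut, bolt and both coloured blocks are where they were. One last check of the real turn: the handle's shift relative to the collar.

```bash
python3 -c "
from m import *
A=g('pics/s12r.png');B=g('pics/s19.png')
print('handle top',sub(A,B,(295,350,275,370)),'handle whole',sub(A,B,(310,460,280,365)),'handle low',sub(A,B,(400,460,285,360)))
for n in('s12f','s19f'):
  s=cv2.imread(f'pics/{n}.png');h=cv2.cvtColor(s,cv2.COLOR_BGR2HSV);m=cv2.inRange(h,(4,90,60),(24,255,255));m[:190]=0;m[235:]=0;m[:,:243]=0;m[:,270:]=0
  ys,xs=np.nonzero(m);print(n,ys.min(),ys.max(),xs.mean(),ys.mean(),len(xs))
for n in ('scene0','s12f','s19f'):
  s=cv2.imread(f'pics/{n}.png');cv2.imwrite(f'pics/z_{n}.png',cv2.resize(s[185:260,225:285],None,fx=5,fy=7,interpolation=cv2.INTER_CUBIC))
cv2.imwrite('pics/z.png',np.hstack([cv2.imread('pics/z_s12f.png'),cv2.imread('pics/z_s19f.png')]))
"
```

```text
handle top -0.002 handle whole -0.757 handle low -1.001
s12f 196 226 253.92493297587131 210.33512064343162 373
s19f 196 226 253.66397849462365 210.36827956989248 372
```

View pics/z.png

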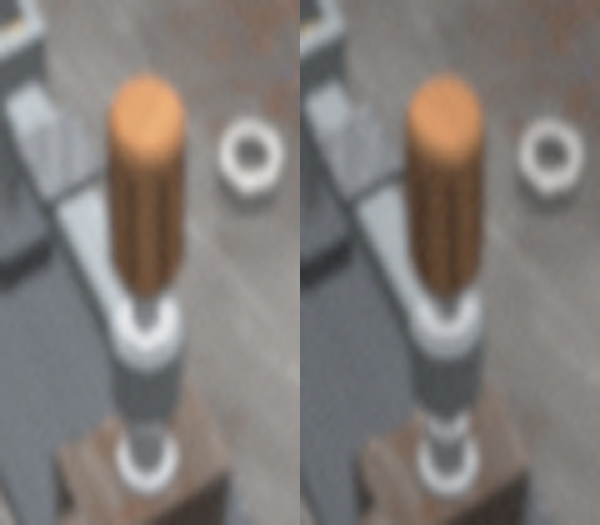

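The handle top has not moved while the collar is up about 5 mm. That fits roughly 1.2–1.5 rad of turn and about 40–50 N. I hand in.

```bash
python3 -c "
from rig import bot
print(bot.hand_in())"
```

```text
the job is handed in; nothing more can be done
None
```

The tube is clamped and the job is handed in; it gave no verdict. I could only infer the foot force, which I put at about 40–50 N.

**Jamming the arm:** I pushed the sliding arm down on its pad with the shut fingers, at about 4 N while it slid. The foot met the tube after about 30 mm of travel. I then pressed on to 25 N; the last 4 N moved the pad only 0.2 mm, and the arm stayed tilted when I lifted off.

**Tightening:** I gripped the handle (29 mm opening), turned the wrist 1.88 rad clockwise, let go and lifted clear. It took about 23 s in all.

**Last checks:**
- **Picture:** The foot is on the tube and the arm is still nose-up. The tube shifted less than 0.1 px. The spanner, nut and bolt look unmoved by eye. The gripper is about 0.1 m clear of the handle, with no contact force.
- **Force estimates:** The final torque of 0.53 N m gives about 43 N. The 5–6 mm rise of the arm's collar gives about 38–53 N. The wrist turn sets an upper bound of about 61 N. All are within 30–80 N.

**What disagreed:**
- **Fingertip height:** The fingertips were at the reported TCP height, not 19 mm ahead of it. I saw this in the pictures and felt it on the pad, and allowed for it.
- **Turn angle:** The collar's rise shows only about 1.2–1.6 rad of real turn against 1.88 rad at the wrist, so the grip probably slipped a little.
- **Downward push:** During the first third of the turn I followed the handle down when it did not descend. This pressed on it with about 11 N for a moment.

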